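Send a pressed cheese mould through the spring gate

ROBOT

A 6-joint arm with a two-finger parallel gripper is mounted at the origin on the work surface. World frame = base frame: x ahead of the robot, y to its left, z up, the work surface at z = 0. Lengths are in m, angles in degrees, forces in N, time in s.
With the tool pointing down it reaches from about 0.325 to 0.775 m from the base axis. Payload 5.5 kg.
Tool frame: the origin (TCP) lies midway between the tips of the shut fingers; the grasp point (between the pads) lies 19 mm behind it; z points along the fingers, y is the direction in which the jaws open and shut (so a half turn about z gives the same grasp; the last joint's range is limited). The gripper opens to 85 mm and grips with 20 to 120 N. Pads are 22 mm wide; open, the fingers measure 114 mm over their backs; the gripper's body (76 mm by 85 mm) begins 54 mm behind the grasp point. The pads swing forward as they close: fully open they stand 13 mm farther back than shut.
Start: joints at [62.24, 5.22, 70.514, -0, 104.267, -3.249], TCP at [0.249, 0.546, 0.231] pointing down, gripper open.
Joint ranges: [-164.24, 164.24], [-49.07, 125.15], [9.68, 141.18], [-86.29, 266.29], [3.28, 154.24], [-151.56, 151.56]. Speed limits (degrees/s): [147.25, 147.25, 172.46, 180, 180, 180].

INTERFACE

Orientations are given as [roll, pitch, yaw] about the fixed x, y, z axes, in that order (R = Rz(yaw) Ry(pitch) Rx(roll)).
In Python, from plant import r gives the robot as it stands.
- The arm moves only by the tool drive_tool, never from a script. Its argument "deltas" is a list of rows, each a list of 2 entries, a list of its own where there are three numbers: the shift along the tool's x, y, z in cm, then the turn about the tool's z in rad. In form: [[[x, y, z], yaw], ...]. A call has 1 to 12 rows; each row is the pose to reach, as a shift and turn from the pose measured when the call began, along the tool's axes at that moment; what a row does not reach only later rows make up. A row lasts 1/8 s, in which the tool goes at most 62.5 mm and 10.7 degrees, less where a joint would pass 70% of its speed; a pose out of reach is approached as far as the arm can. A call with a gripper value outside its range is refused whole. "jaw" is the finger opening in cm, from 0 to 8.54, set as the call begins (left out, the last holds). The fingers move at their own pace and stop on an object; the grip force is fixed at half the most. Time passes only in rows, so rows that repeat a pose let the fingers close. It gives the time, the measured TCP pose, the force and the opening at its end, in the units of the state.
- r.get_state(): the state, without advancing time (a new reading comes with each control period).
- r.snapshot(name): name is "scene" or "top" or "wrist"; returns a dict with "color" (400x640x3 uint8, blue, green, red), "fx", "fy", "cx", "cy" (pixels), "camera_from_world" (4x4, takes a point from world to camera coordinates); the wrist camera has in their place "T_tool_cam" (4x4, takes a point from camera to tool coordinates, whose origin is the TCP and whose axes are the flange's). Camera axes: x right, y down, z forward; pixel columns grow to the right and rows downward; lengths in m; the calibration is good to about 2 mm. A picture is of the moment at which its call begins: read the wrist's pose just before it. There is no depth.
- r.close_job(): hands the job in, once; it reports no verdict.
Trained networks look in a picture, given as the dict that the camera call returned (one of the last four; its "shot" number tells which), for a name from the list of things; names that differ only in an ending like _2 or _b are one class to them, and where a whole thing is asked for, a point or a joint stands for the part that bears it (a point fixed in the world has none). Each returns a list of dicts, best first, with "p" (0 to 1); they miss things now and then, are a little off and sometimes report something else, mostly with a low value. They report only what shows in the picture. A call takes as long as a camera call. They do not tell look-alikes from the thing itself.
- r.find_in(picture, thing): "location" ([column, row] in pixels, amid what is visible of it).
The state is a dict: "time": time; "joint_pos": joint angles; "qd": joint speeds; "joint_torque": joint torques, N m; "tool_pos": TCP position; "eef_rot": TCP orientation; "ft_force": force on the tool from outside, world axes, zero at the start; "moment": the same for the moment, N m; "grip_width": finger opening in m.
Only numpy, scipy, OpenCV 4.12 (cv2) and the standard library are available. Lean on these libraries where they do the work, as an engineer would, in place of code of your own. Each camera call takes 0.05 s, during which the arm holds its last target.

TASK

Lift the pressing weight off the cheese mould that carries it and stand the weight, upright and wholly, on the rubber mat. Then put that mould on the bed of the draining bay in front of the spring gate and slide it along the bed, upright, through both gate leaves to the end stop, so that the gate springs shut behind it. Leave the other mould, the jug and the brush where they are.

Things in the scene. Friction and masses are not known exactly. Their poses are not given: they have to be found in the camera images.
- weight: Bell-shaped dark steel pressing weight, 0.6 kg: round, 90 mm across, 56 mm high, plus a round knob 28 mm across, 40 mm high on top. Origin: centre of its underside; z up. It is hollow below (66 mm wide, 46 mm deep) and hides the knob of the mould it stands on (80 mm up), so lift it straight up 45 mm or more before moving sideways
- weight_knob (a point): Middle of the weight's knob, 20 mm above the knob's foot and 76 mm above the weight's underside
- mould: The cheese mould that carries the weight: round pale green-blue plastic tub, 0.5 kg, 92 mm across, with a flat white top 80 mm above its underside and a round white knob 28 mm across, 40 mm high in the middle of the top (under the weight at the start). Origin: centre of its underside; z up
- mould_knob (a point): Middle of the mould's knob, 20 mm above the flat top and 100 mm above the mould's underside
- mat: Flat black rubber mat 150 x 150 mm, 6 mm thick, fixed on the table. Origin: centre of its underside; x and y along its edges
- bay: Fixed draining bay: white bed 6 mm thick between metal side walls (138 mm apart, 51 mm high), open on top and at the entrance, with a two-leaf gate across it. Origin: mid-channel at table height, in the plane of the shut gate. x points the way the mould must go, y left. Bed from x = -135 mm to the end wall (61 mm high, inner face at x = 167). Gate posts: 86 mm high, 134 mm apart, x = -9
- bay_entry (a point): Point on the bed's surface (6 mm above the table), middle of the channel, 75 mm before the gate: a good place to set the mould's underside down
- bay_home (a point): Point on the bed's surface in the middle of the channel, 121 mm past the gate: where the centre of the mould's underside is when the mould touches the end wall
- gate_left (a joint): Left gate leaf (bay's +y side), a white flap on a vertical hinge (bay x = 0, y = 65.5 mm), 62 mm wide, 18 to 76 mm above the table; 7 mm gap between the leaves. 0 = shut, grows to 1.5 rad as it swings inward (bay +x) only. A light spring shuts it (0.5 to 3 N on the mould); the mould props it open until its centre is about 95 mm past the gate
- gate_right (a joint): Right gate leaf (bay's -y side), mirror image of the left one: 0 = shut, 1.5 rad = open inward
- spare_mould: Another mould of the same make and size, with no weight on it; to be left alone. Origin: centre of its underside
- jug: Open steel jug, 100 mm across, 120 mm high, handle at its +y side; to be left alone. Origin: centre of its underside
- brush: Cleaning brush 190 mm long lying flat on the table along its x, under 40 mm high; to be left alone
Things that resemble listed ones, but are neither listed nor needed, are in the scene too. Several things have the shape of the mat; the one meant has the colours described above. What is shaped like the weight but yellow is not meant.

How it is judged:
By the outcome, as a careful person would: the job done as asked, in the order asked, and still so for the second after the job is handed in, with the robot touching nothing.
It also fails if it takes over 64 s, if anything falls off the work surface, if the arm or the gripper's body presses on something with over 40 N, if the wrist force passes 120 N, or if a joint passes its speed limit or range.

## Working session

There is one attempt and no reset: what is moved stays moved. The work goes in short steps, Python scripts to look and compute and a tool call to move; the robot and the scene stay as the last step left them, time stands still between calls to the robot, and variables do not carry over. Pictures are saved under pics/ and viewed, and the job is handed in when it is done.

Besides the shell and the picture viewer there is one more tool, called after ">>>" as name(argument=value, ...), one argument or row to a line, values as JSON. drive_tool: Moves the arm, as the interface text tells. Its arguments: {"type":"object","properties":{"deltas":{"type":"array","items":{"type":"array"}},"jaw":{"type":"number"}},"required":["deltas"]}

```bash
mkdir -p pics; ls; python3 - <<'E'
from plant import r
import cv2
s=r.get_state(); print(s)
for n in ["scene","top"]:
    p=r.snapshot(n); cv2.imwrite(f"pics/{n}0.png",p["color"])
    print(n,p["fx"],p["fy"],p["cx"],p["cy"],p["camera_from_world"].tolist() if hasattr(p["camera_from_world"],'tolist') else p["camera_from_world"])
    for t in ["weight","weight_knob","mould","mat","bay","gate_left","gate_right","spare_mould","jug","brush","bay_entry","bay_home"]:
        try: print(t,[([round(x) for x in d["location"]],round(d["p"],2)) for d in r.find_in(p,t)])
        except Exception as e: print(t,e)
E
```

```text
pics
{'time': 0.0, 'joint_pos': array([ 6.22423161e+01,  5.26454774e+00,  7.05825384e+01,  5.36009906e-04,
        1.04267862e+02, -3.25007148e+00]), 'qd': array([-0.06108549, -0.00042862, -0.03289481,  0.05038245, -0.03328882,
        0.03784118]), 'joint_torque': array([ 2.09035803e-03, -4.58735847e+01, -4.18028283e+01,  3.32030650e-04,
        1.11829431e-02,  1.81537422e-05]), 'tool_pos': array([0.24876519, 0.54568081, 0.23012935]), 'eef_rot': array([-1.79885266e+02, -7.03577060e-03,  1.55492512e+02]), 'ft_force': array([-0.54378496, -0.43237703,  0.40865072]), 'moment': array([0.03594711, 0.04636977, 0.01804656]), 'grip_width': 0.08578634698446784}
scene 366.90353759548117 366.90353759548117 324.09383016200155 198.52508640578412 [[-0.7677060925650813, 0.6407940628771726, 0.0032131635222969646, 0.502404046281663], [0.5330700780210219, 0.6414135591256708, -0.5517471686274437, -0.10202819845757585], [-0.3556172765166455, -0.4218668215812968, -0.8340052382879725, 1.275584848375526], [0.0, 0.0, 0.0, 1.0]]
weight [([312, 163], 0.59), ([290, 148], 0.59)]
weight_knob [([288, 146], 0.94)
[... 483 characters left out ...]
45344, -0.9999941260926254, -0.0007000304986394558, -0.13373342438759264], [-0.9978467802715821, 0.0033939027293933685, -0.06550026355596268, 0.5256147029959728], [0.06550225464890154, 0.0004787530783785538, -0.9978523064218474, 1.2784752934290677], [0.0, 0.0, 0.0, 1.0]]
weight [([426, 224], 0.96), ([384, 222], 0.95)]
weight_knob [([384, 221], 0.77), ([427, 225], 0.57)]
mould [([367, 218], 0.66)]
mat [([359, 156], 0.88), ([480, 239], 0.71), ([432, 168], 0.61)]
bay [([215, 177], 0.61)]
gate_left []
gate_right []
spare_mould [([328, 217], 0.68), ([358, 157], 0.21)]
jug [([431, 168], 0.6)]
brush [([223, 166], 0.28)]
bay_entry [([218, 180], 0.81)]
bay_home [([221, 180], 0.77), ([366, 220], 0.7)]
```

View pics/scene0.png

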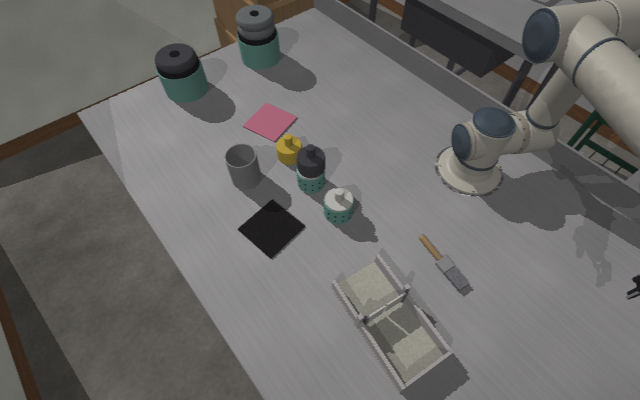

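View pics/top0.png

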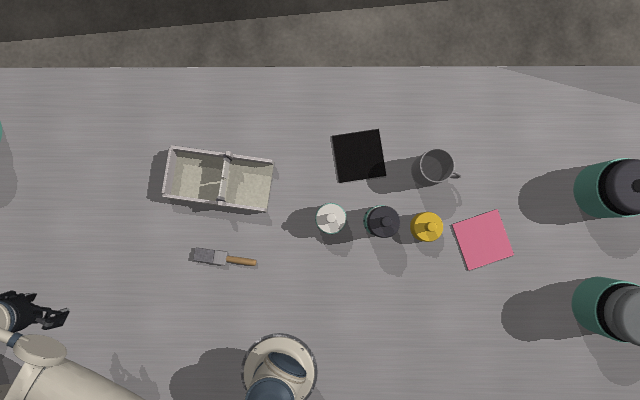

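```bash
python3 - <<'E'
import cv2
a=cv2.imread("pics/top0.png"); cv2.imwrite("pics/top0_bay.png",cv2.resize(a[135:225,150:290],None,fx=5.5,fy=5.5,interpolation=cv2.INTER_CUBIC))
cv2.imwrite("pics/top0_mid.png",cv2.resize(a[120:250,310:450],None,fx=4.5,fy=4.5,interpolation=cv2.INTER_CUBIC))
a=cv2.imread("pics/scene0.png"); cv2.imwrite("pics/scene0_bay.png",cv2.resize(a[250:400,320:470],None,fx=4,fy=4,interpolation=cv2.INTER_CUBIC))
E
```

```text
(no output)
```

View pics/top0_bay.png

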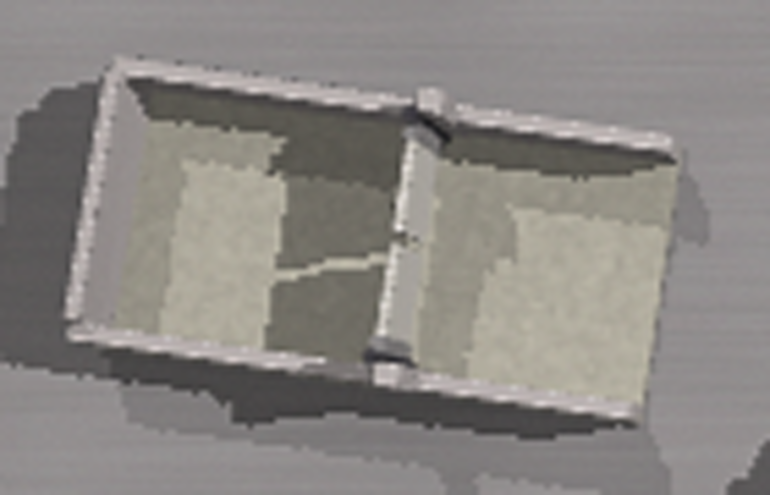

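View pics/top0_mid.png

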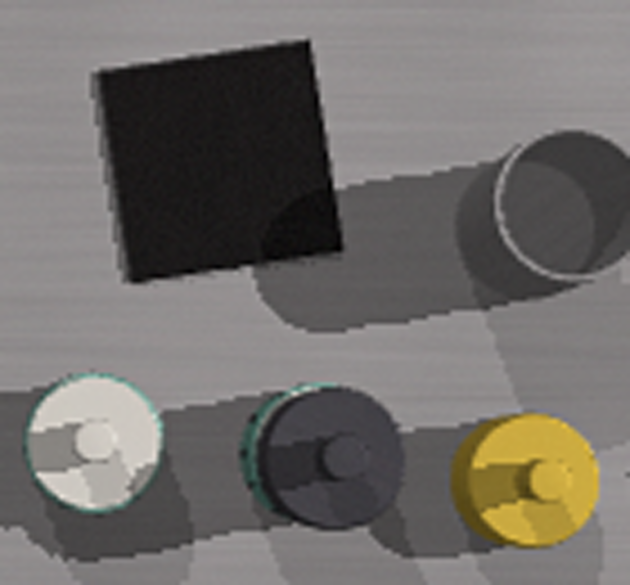

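View pics/scene0_bay.png

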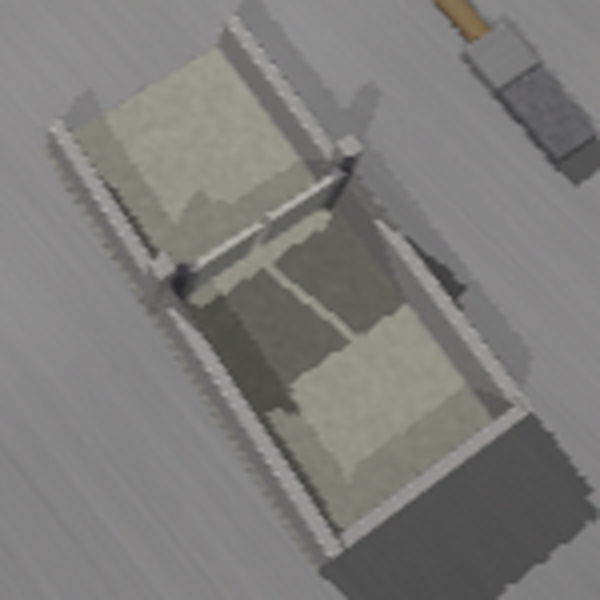

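```bash
cat > h.py <<'E'
import numpy as np
from scipy.optimize import least_squares
C={"scene":(366.9035,324.0938,198.5251,np.array([[-0.7677060925650813, 0.6407940628771726, 0.0032131635222969646, 0.502404046281663], [0.5330700780210219, 0.6414135591256708, -0.5517471686274437, -0.10202819845757585], [-0.3556172765166455, -0.4218668215812968, -0.8340052382879725, 1.275584848375526]])),
"top":(421.7141,322.673,199.5648,np.array([[-0.0033552552134845344, -0.9999941260926254, -0.0007000304986394558, -0.13373342438759264], [-0.9978467802715821, 0.0033939027293933685, -0.06550026355596268, 0.5256147029959728], [0.06550225464890154, 0.0004787530783785538, -0.9978523064218474, 1.2784752934290677]]))}
def proj(c,P):
    f,cx,cy,T=C[c]; q=T[:,:3]@np.asarray(P)+T[:,3]; return np.array([f*q[0]/q[2]+cx,f*q[1]/q[2]+cy])
def back(c,uv,z):
    f,cx,cy,T=C[c]; R,t=T[:,:3],T[:,3]; o=-R.T@t; d=R.T@np.array([(uv[0]-cx)/f,(uv[1]-cy)/f,1]); return o+d*(z-o[2])/d[2]
E
python3 - <<'E'
from h import *
np.set_printoptions(precision=4,suppress=True)
tb=lambda x,y:(150+x/5.5,135+y/5.5); sb=lambda x,y:(320+x/4,250+y/4); tm=lambda x,y:(310+x/4.5,120+y/4.5)
prs=[("top",tb(409.5,236),-.009,.086),("scene",sb(255,208),-.009,.086),
("top",tb(108,198),.167,.061),("top",tb(655,276),-.135,.051),("scene",sb(425,468),.167,.061),("scene",sb(144,72),-.135,.051)]
def res(p):
    o=[]
    for c,uv,x,z in prs:
        o+=list(proj(c,(p[0]+x*np.cos(p[2]),p[1]+x*np.sin(p[2]),z))-uv)
    return o
s=least_squares(res,[.5,.15,1.6]); print("bay",s.x,np.degrees(s.x[2])); print(s.fun.reshape(-1,2))
for c,uv,x,z in prs: print(c,x,back(c,uv,z)[:2])
x,y,t=s.x
for n,d in [("entry",-.075),("home",.121)]: print(n,x+d*np.cos(t),y+d*np.sin(t), np.hypot(x+d*np.cos(t),y+d*np.sin(t)))
a,b=back("top",tb(431,100),.086),back("top",tb(388,372),.086);print("posts",a,b,np.linalg.norm(a-b))
m=[back("top",tm(*q),.006) for q in [(97,72),(310,40),(342,250),(130,282)]]
print("mat",np.mean(m,0),[np.linalg.norm(m[i]-m[i-1]) for i in range(4)],np.array(m))
print("mat scene",back("scene",(272,229),.006))
print("knob top",back("top",tm(346,457),.176), "disc",back("top",tm(331,457),.136))
print("spare",back("top",tm(97,440),.12)); print("yel",back("top",tm(550,480),.096))
E
python3 - <<'E'
import cv2
a=cv2.imread("pics/scene0.png"); cv2.imwrite("pics/scene0_mid.png",cv2.resize(a[120:260,220:370],None,fx=4,fy=4,interpolation=cv2.INTER_CUBIC))
E
```

```text
bay [0.5865 0.161  1.4227] 81.51280633156551
[[-0.3789 -0.0628]
 [-0.2284 -1.0814]
 [-1.8515 -0.6354]
 [-0.8091  0.0531]
 [ 0.1025 -0.0458]
 [-1.2576 -1.3255]]
top -0.009 [0.585 0.151]
scene -0.009 [0.5867 0.1544]
top 0.167 [0.6092 0.3206]
top -0.135 [0.5667 0.025 ]
scene 0.167 [0.6114 0.3261]
scene -0.135 [0.5665 0.0326]
entry 0.5754174335680954 0.08679063588225053 0.5819259723804556
home 0.6043447501449487 0.28064421556460384 0.6663285621655674
posts [0.6578 0.1404 0.086 ] [0.5127 0.1615 0.086 ] 0.14662197885007758
mat [ 0.6627 -0.2488  0.006 ] [np.float64(0.14848980756193514), np.float64(0.1500311634265712), np.float64(0.14854639127979963), np.float64(0.1482526123839009)] [[ 0.7252 -0.164   0.006 ]
 [ 0.7472 -0.3124  0.006 ]
 [ 0.6001 -0.3327  0.006 ]
 [ 0.5783 -0.1861  0.006 ]]
mat scene [ 0.6639 -0.2404  0.006 ]
knob top [ 0.455  -0.3078  0.176 ] disc [ 0.4555 -0.3046  0.136 ]
spare [ 0.4669 -0.1604  0.12  ]
yel [ 0.4409 -0.45    0.096 ]
```

View pics/scene0_mid.png

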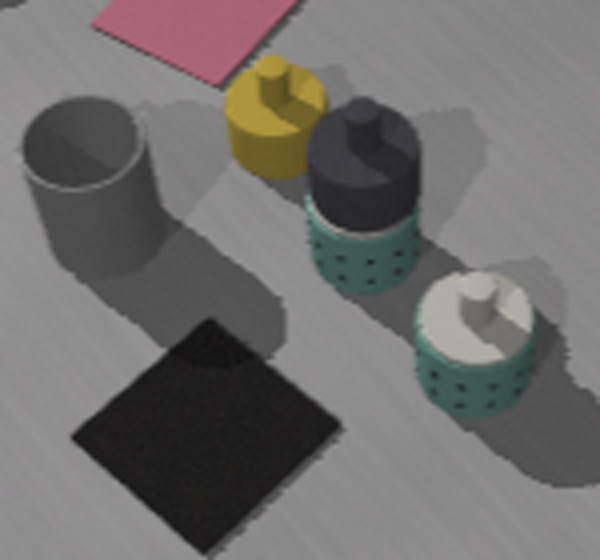

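>>> drive_tool(
  deltas=[
    [[-1.6, -2, -0.5], 0.04],
    [[-4.8, -6.2, -1.5], 0.14],
    [[-8, -10.4, -3], 0.25],
    [[-11.3, -14.5, -4], 0.36],
    [[-15, -19.3, -5], 0.48],
    [[-18.9, -24, -6], 0.6],
    [[-22.7, -29, -7], 0.72],
    [[-26.5, -33.8, -7], 0.84],
    [[-30, -38.5, -7], 0.96],
    [[-33.5, -43, -7], 1.08],
    [[-36, -46, -7], 1.2],
    [[-37, -47.2, -7], 1.29],
  ],
)

```text
time: 2.8
tool_pos: [0.3898, -0.0391, 0.3012]
eef_rot: [-180.0, 0.0, 81.2]
ft_force: [-0.1, 0.1, 0.1]
grip_width: 0.0856
```

>>> drive_tool(
  deltas=[
    [[-2.5, 1, 0], 0],
    [[-7.5, 3, 0], 0],
    [[-13, 5.2, 0], 0],
    [[-18.5, 7.5, 0], 0],
    [[-22.5, 9.3, 0], 0],
    [[-25, 10.3, 0], 0],
    [[-25.5, 10.5, 0], 0],
    [[-25.5, 10.5, 0], 0],
  ],
)

```text
time: 3.8
tool_pos: [0.4546, -0.3068, 0.3013]
eef_rot: [-180.0, -0.0, 81.2]
ft_force: [-0.5, 0.7, -0.5]
grip_width: 0.0855
```

```bash
cat >> h.py <<'E'
from scipy.spatial.transform import Rotation as Ro
def wrist(r):
    s=r.get_state(); p=r.snapshot("wrist")
    R=Ro.from_euler("xyz",s["eef_rot"],degrees=True).as_matrix()
    T=np.eye(4);T[:3,:3]=R;T[:3,3]=s["tool_pos"]; W=np.linalg.inv(T@np.array(p["T_tool_cam"]))
    C["wrist"]=(p["fx"],p["cx"],p["cy"],W[:3]); return s,p
E
python3 - <<'E'
from h import *
from plant import r
import cv2
np.set_printoptions(precision=4,suppress=True)
s,p=wrist(r); cv2.imwrite("pics/w1.png",p["color"]); print(s["tool_pos"],s["eef_rot"]); print(p["T_tool_cam"],C["wrist"])
for t in ["weight","weight_knob","mat","mould"]:
    for d in r.find_in(p,t): print(t,d["location"],d["p"],back("wrist",d["location"],.156))
E
```

```text
[ 0.4546 -0.3068  0.3013] [-179.9842   -0.0084   81.1981]
[[-0.0009 -0.9568 -0.2908  0.0742]
 [ 1.     -0.0005 -0.0014  0.0003]
 [ 0.0012 -0.2908  0.9568 -0.143 ]
 [ 0.      0.      0.      1.    ]] (334.2423563382612, 323.4397742110611, 194.82106732811192, array([[ 0.9881, -0.1539, -0.0015, -0.496 ],
       [-0.1469, -0.9455,  0.2907, -0.2815],
       [-0.0462, -0.287 , -0.9568,  0.3796]]))
weight [328.7, 257.0] 0.75 [ 0.4477 -0.3821  0.156 ]
weight [324.1, 169.5] 0.66 [ 0.4565 -0.297   0.156 ]
weight_knob [322.3, 169.7] 0.9 [ 0.4549 -0.297   0.156 ]
weight_knob [329.9, 255.5] 0.8 [ 0.4491 -0.3807  0.156 ]
weight_knob [313.4, 30.1] 0.22 [ 0.4653 -0.1854  0.156 ]
mat [482.3, 78.5] 0.85 [ 0.5955 -0.242   0.156 ]
mat [317.9, 335.6] 0.79 [ 0.4233 -0.4694  0.156 ]
mould [338.3, 121.3] 0.83 [ 0.4747 -0.2578  0.156 ]
```

View pics/w1.png

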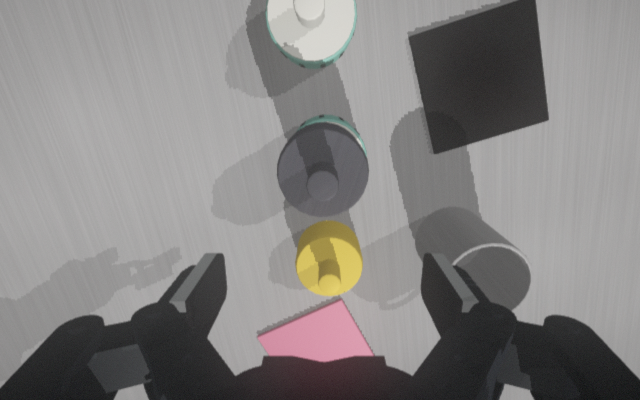

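```bash
python3 - <<'E'
from h import *
from plant import r
np.set_printoptions(precision=4,suppress=True)
s,p=wrist(r)
print(back("wrist",(322,180),.176),back("wrist",(322,186),.166),back("wrist",(323,168),.136))
print("scene",back("scene",(311,147),.176))
m=[back("wrist",q,.006) for q in [(409,36),(535,-2),(549,120),(434,153)]];print(np.array(m),np.mean(m,0))
E
```

```text
[ 0.4543 -0.3009  0.176 ] [ 0.453  -0.3088  0.166 ] [ 0.4553 -0.2997  0.136 ]
scene [ 0.4516 -0.305   0.176 ]
[[ 0.5773 -0.184   0.006 ]
 [ 0.7254 -0.166   0.006 ]
 [ 0.7473 -0.31    0.006 ]
 [ 0.5988 -0.3302  0.006 ]] [ 0.6622 -0.2475  0.006 ]
```

>>> drive_tool(
  deltas=[
    [[0.1, 0, 1.5], 0],
    [[0.2, 0, 4.5], 0],
    [[0.3, 0, 8], 0],
    [[0.3, 0, 11.5], 0],
    [[0.3, 0, 14], 0],
    [[0.3, 0, 15.5], 0],
    [[0.3, 0, 16], 0],
    [[0.3, 0, 16], 0],
  ],
  jaw=8.5,
)

```text
time: 5.1
tool_pos: [0.4554, -0.3036, 0.1422]
eef_rot: [179.9, 0.1, 81.3]
ft_force: [-0.7, -0.1, -0.5]
grip_width: 0.0848
```

>>> drive_tool(
  deltas=[
    [[0, 0, 0], 0],
    [[0, 0, 0], 0],
    [[0, 0, 0], 0],
    [[0, 0, 0], 0],
    [[0, 0, 0], 0],
    [[0, 0, 0], 0],
  ],
  jaw=1.5,
)

```text
time: 5.85
tool_pos: [0.4551, -0.3038, 0.1428]
eef_rot: [179.9, 0.1, 81.2]
ft_force: [-4.8, 1.3, 6.1]
grip_width: 0.0265
```

>>> drive_tool(
  deltas=[
    [[0, 0, -0.3], 0],
    [[0, 0, -1], 0],
    [[0, 0, -2], 0],
    [[0, 0, -3.2], 0],
    [[0, 0, -4.6], 0],
    [[0, 0, -6], 0],
    [[0, 0, -7.2], 0],
    [[0, 0, -8], 0],
    [[0, 0, -8.3], 0],
    [[0, 0, -8.3], 0],
  ],
)

```text
time: 7.1
tool_pos: [0.455, -0.3036, 0.2257]
eef_rot: [179.9, 0.1, 81.2]
ft_force: [-0.2, 0.9, -6.9]
grip_width: 0.0267
```

```bash
python3 - <<'E'
from h import *
from plant import r
import cv2
np.set_printoptions(precision=4,suppress=True)
s,p=wrist(r); cv2.imwrite("pics/w2.png",p["color"]); print(s["tool_pos"],s["eef_rot"],s["grip_width"],s["ft_force"])
q=r.snapshot("scene"); cv2.imwrite("pics/s2.png",cv2.resize(q["color"][100:300,200:400],None,fx=2.9,fy=2.9,interpolation=cv2.INTER_CUBIC))
E
```

```text
[ 0.455  -0.3036  0.2257] [179.9492   0.0728  81.2472] 0.026740376314745632 [-0.1676  0.9186 -6.8563]
```

View pics/w2.png

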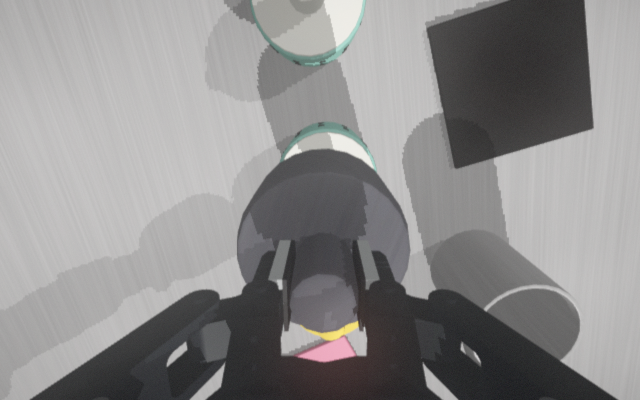

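View pics/s2.png

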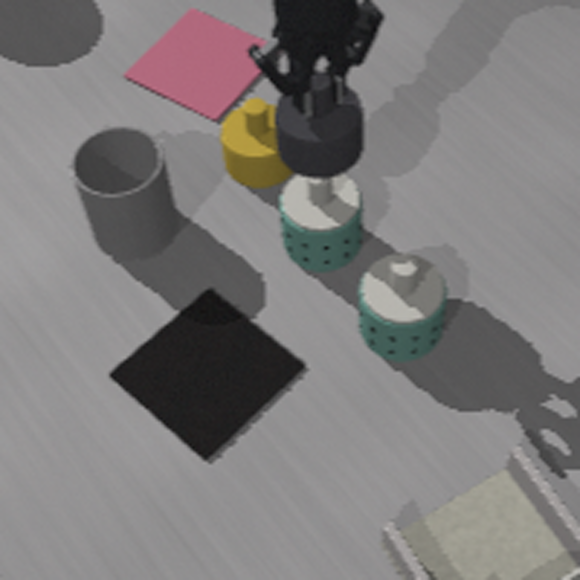

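>>> drive_tool(
  deltas=[
    [[0.3, 0.8, 0], 0],
    [[1.3, 3, 0], 0],
    [[2.8, 6.5, 0], 0],
    [[4.4, 10, 0], 0],
    [[6, 13.5, 0], 0],
    [[7.4, 16.8, 0], 0],
    [[8.3, 18.8, 0], 0],
    [[8.6, 19.6, 0], 0],
    [[8.6, 19.6, 0], 0],
    [[8.6, 19.6, 0], 0],
  ],
)

```text
time: 8.45
tool_pos: [0.6611, -0.2488, 0.2252]
eef_rot: [-180.0, 0.1, 81.2]
ft_force: [0.5, 0.1, -6.7]
grip_width: 0.0262
```

>>> drive_tool(
  deltas=[
    [[0, 0, 0.8], 0],
    [[0, 0, 3], 0],
    [[0, 0, 6], 0],
    [[0, 0, 9], 0],
    [[0, 0, 11.8], 0],
    [[0, 0, 13.8], 0],
    [[0, 0, 14.8], 0],
    [[0, 0, 15], 0],
    [[0, 0, 15.1], 0],
  ],
)

```text
time: 9.57
tool_pos: [0.6616, -0.2493, 0.0757]
eef_rot: [179.9, 0.1, 81.2]
ft_force: [0.5, -0.0, -6.8]
grip_width: 0.0267
```

```bash
python3 - <<'E'
from h import *
from plant import r
import cv2
s=r.get_state(); print(s["tool_pos"],s["eef_rot"],s["ft_force"])
q=r.snapshot("scene"); cv2.imwrite("pics/s3.png",cv2.resize(q["color"][130:280,200:350],None,fx=3.9,fy=3.9,interpolation=cv2.INTER_CUBIC))
E
```

```text
[ 0.66160583 -0.24926543  0.07570952] [1.79883722e+02 9.79891194e-02 8.12028928e+01] [ 0.52732624 -0.02602287 -6.80359815]
```

View pics/s3.png

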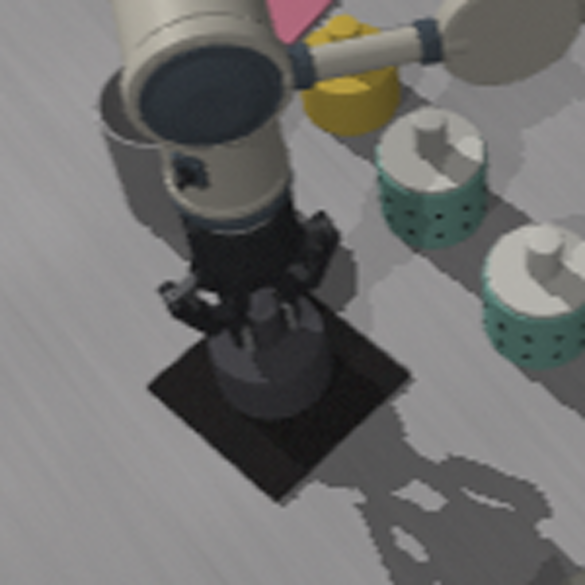

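Weight hovers about centred over the mat. I lower it until contact.

>>> drive_tool(
  deltas=[
    [[0, 0, 0.15], 0],
    [[0, 0, 0.3], 0],
    [[0, 0, 0.45], 0],
    [[0, 0, 0.55], 0],
    [[0, 0, 0.6], 0],
  ],
)

```text
time: 10.25
tool_pos: [0.6616, -0.2492, 0.0695]
eef_rot: [179.9, 0.1, 81.2]
ft_force: [0.5, 0.3, -6.7]
grip_width: 0.0263
```

>>> drive_tool(
  deltas=[
    [[0, 0, 0.05], 0],
    [[0, 0, 0.1], 0],
    [[0, 0, 0.15], 0],
    [[0, 0, 0.15], 0],
  ],
)

```text
time: 10.75
tool_pos: [0.6616, -0.2493, 0.0688]
eef_rot: [179.9, 0.1, 81.2]
ft_force: [-2.6, 0.8, -1.1]
grip_width: 0.0264
```

>>> drive_tool(
  deltas=[
    [[0, 0, 0], 0],
    [[0, 0, 0], 0],
    [[0, 0, 0], 0],
    [[0, 0, 0], 0],
  ],
  jaw=7,
)

```text
time: 11.25
tool_pos: [0.6618, -0.2493, 0.0691]
eef_rot: [179.8, 0.1, 81.2]
ft_force: [0.3, -0.3, -1.2]
grip_width: 0.07
```

>>> drive_tool(
  deltas=[
    [[0, 0, -0.5], 0],
    [[0, 0, -2], 0],
    [[0, 0, -4.5], 0],
    [[0, 0, -8], 0],
    [[0, 0, -12], 0],
    [[0, 0, -15], 0],
    [[0, 0, -16], 0],
    [[0, 0, -16], 0],
  ],
)

```text
time: 12.25
tool_pos: [0.6616, -0.249, 0.2299]
eef_rot: [179.8, 0.1, 81.2]
ft_force: [-0.1, 0.6, 0.0]
grip_width: 0.0699
```

```bash
python3 - <<'E'
from h import *
from plant import r
import cv2
np.set_printoptions(precision=4,suppress=True)
s,p=wrist(r); cv2.imwrite("pics/w4.png",p["color"]); print(s["tool_pos"],s["eef_rot"],s["ft_force"])
E
```

```text
[ 0.6616 -0.249   0.2299] [179.7564   0.1366  81.2058] [-0.1042  0.5976  0.0234]
```

View pics/w4.png

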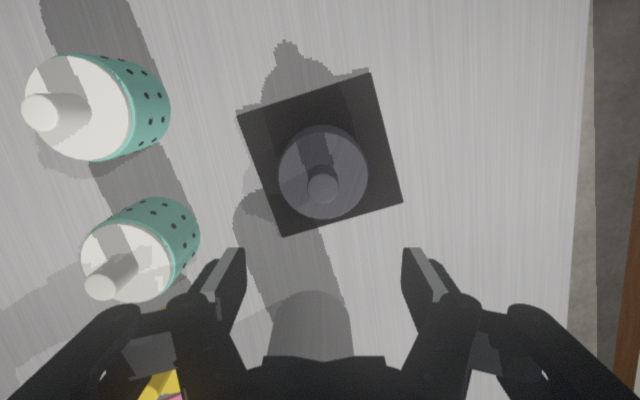

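>>> drive_tool(
  deltas=[
    [[-0.3, -0.8, 0], 0],
    [[-1.3, -3, 0], 0],
    [[-2.8, -6.5, 0], 0],
    [[-4.4, -10, 0], 0],
    [[-6, -13.5, 0], 0],
    [[-7.4, -16.8, 0], 0],
    [[-8.3, -18.8, 0], 0],
    [[-8.6, -19.6, 0], 0],
    [[-8.6, -19.6, 0], 0],
  ],
)

```text
time: 13.42
tool_pos: [0.454, -0.3038, 0.2274]
eef_rot: [179.9, 0.1, 81.2]
ft_force: [0.5, -0.3, -1.0]
grip_width: 0.0698
```

```bash
python3 - <<'E'
from h import *
from plant import r
import cv2
np.set_printoptions(precision=4,suppress=True)
s,p=wrist(r); cv2.imwrite("pics/w5.png",p["color"]); print(s["tool_pos"],s["eef_rot"],s["ft_force"])
q=r.snapshot("scene"); cv2.imwrite("pics/s5.png",cv2.resize(q["color"][120:270,220:370],None,fx=4,fy=4,interpolation=cv2.INTER_CUBIC))
print([proj("wrist",(.455,-.304,z)) for z in (.12,.08)],[(proj("scene",(.455,-.304,z))-[220,120])*4 for z in (.12,.08)])
E
```

```text
[ 0.454  -0.3038  0.2274] [179.9266   0.0681  81.1721] [ 0.5226 -0.3155 -1.0484]
[array([324.63  , 192.3818]), array([324.4753, 179.6538])] [array([363.2738, 159.0031]), array([364.6205, 190.9643])]
```

View pics/w5.png

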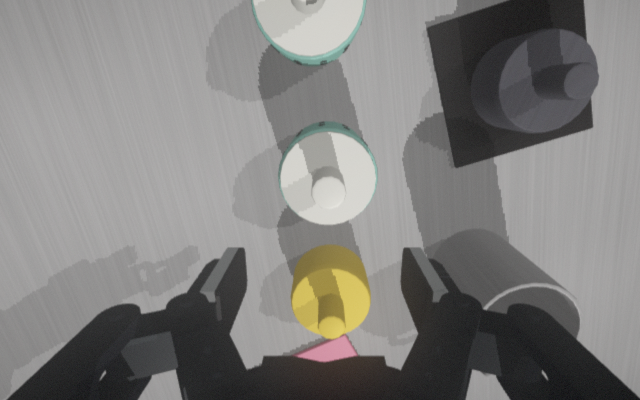

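View pics/s5.png

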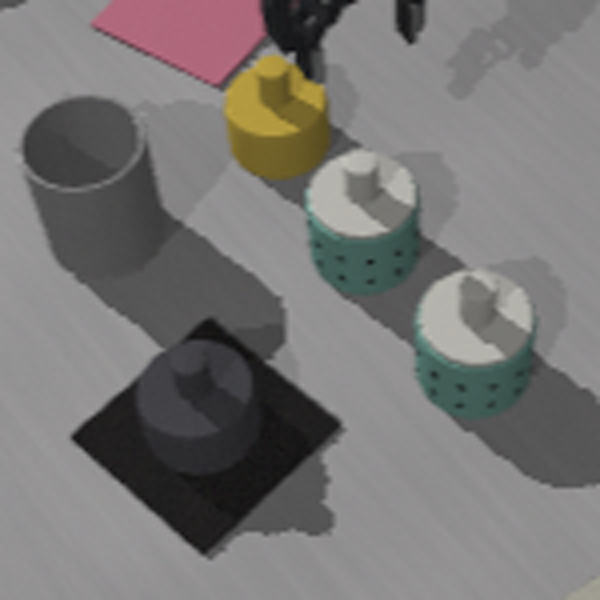

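>>> drive_tool(
  deltas=[
    [[0, 0.1, 1], 0],
    [[0, 0.2, 3.5], 0],
    [[0, 0.3, 7], 0],
    [[0, 0.3, 10], 0],
    [[0, 0.3, 12.3], 0],
    [[0, 0.3, 13.4], 0],
    [[0, 0.3, 13.8], 0],
    [[0, 0.3, 13.8], 0],
  ],
)

```text
time: 14.52
tool_pos: [0.4583, -0.3044, 0.09]
eef_rot: [179.9, 0.1, 81.2]
ft_force: [-0.5, -0.5, -0.1]
grip_width: 0.0698
```

>>> drive_tool(
  deltas=[
    [[0, 0, 0], 0],
    [[0, 0, 0], 0],
    [[0, 0, 0], 0],
    [[0, 0, 0], 0],
    [[0, 0, 0], 0],
  ],
  jaw=1.5,
)

```text
time: 15.15
tool_pos: [0.4584, -0.3046, 0.0909]
eef_rot: [179.8, 0.1, 81.2]
ft_force: [-3.5, 1.0, 6.1]
grip_width: 0.0266
```

>>> drive_tool(
  deltas=[
    [[0, 0, -0.5], 0],
    [[0, 0, -2], 0],
    [[0, 0, -4], 0],
    [[0, 0, -7], 0],
    [[0, 0, -10], 0],
    [[0, 0, -12.5], 0],
    [[0, 0, -14], 0],
    [[0, 0, -14.5], 0],
    [[0, 0, -14.5], 0],
  ],
)

```text
time: 16.27
tool_pos: [0.458, -0.3042, 0.2356]
eef_rot: [179.9, 0.1, 81.2]
ft_force: [-0.9, 0.4, -4.1]
grip_width: 0.0264
```

```bash
python3 - <<'E'
from h import *
from plant import r
import cv2
np.set_printoptions(precision=4,suppress=True)
s,p=wrist(r); cv2.imwrite("pics/w6.png",p["color"]); print(s["tool_pos"],s["eef_rot"],s["ft_force"])
q=r.snapshot("scene"); cv2.imwrite("pics/s6.png",cv2.resize(q["color"][120:270,220:370],None,fx=4,fy=4,interpolation=cv2.INTER_CUBIC))
E
```

```text
[ 0.458  -0.3042  0.2356] [179.8622   0.111   81.235 ] [-0.8809  0.4204 -4.0977]
```

View pics/w6.png

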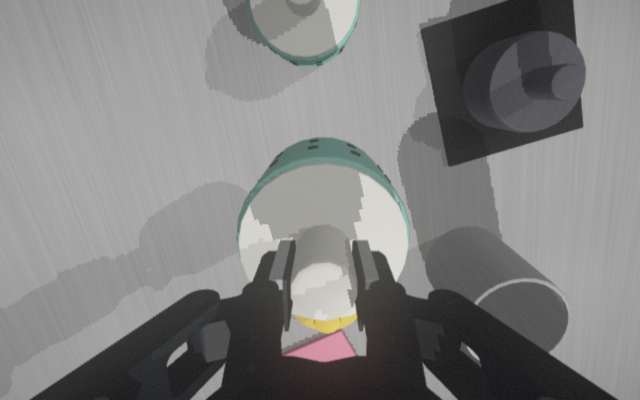

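View pics/s6.png

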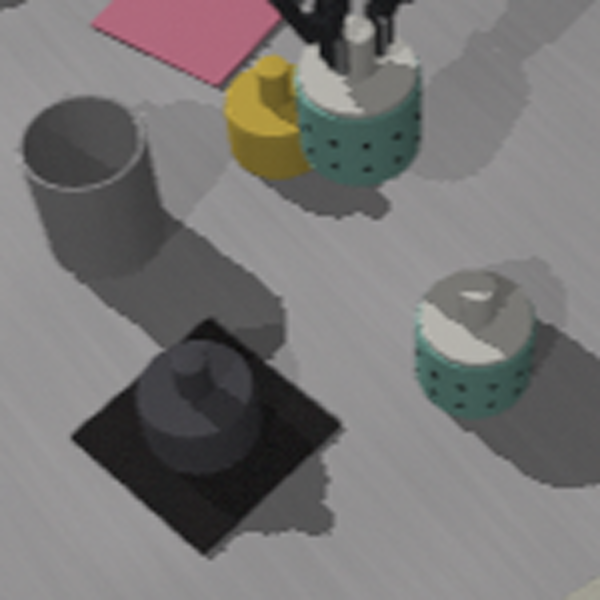

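>>> drive_tool(
  deltas=[
    [[0, 0, -1.5], 0],
    [[1, 0.2, -3.5], 0],
    [[4, 0.7, -5], 0],
    [[8.5, 1.4, -5], 0],
    [[13, 2.2, -5], 0],
    [[17.5, 3, -5], 0],
    [[22, 3.8, -5], 0],
    [[26.5, 4.6, -5], 0],
    [[30.5, 5.2, -5], 0],
    [[33, 5.6, -5], 0],
    [[33.6, 5.6, -5], 0],
    [[33.6, 5.6, -5], 0],
  ],
)

```text
time: 17.88
tool_pos: [0.5643, 0.0199, 0.2853]
eef_rot: [179.9, 0.1, 81.3]
ft_force: [-0.2, 0.1, -3.5]
grip_width: 0.0265
```

```bash
python3 - <<'E'
from h import *
from plant import r
import cv2
np.set_printoptions(precision=4,suppress=True)
s,p=wrist(r); cv2.imwrite("pics/w7.png",p["color"]); print(s["tool_pos"],s["eef_rot"],s["ft_force"])
x,y,t=.5865,.161,np.radians(81.5)
for n,bx,by,z in [("postL",-.009,.073,.086),("postR",-.009,-.073,.086),("entL",-.135,.069,.051),("entR",-.135,-.069,.051),("endL",.167,.069,.061),("endR",.167,-.069,.061)]:
    print(n,proj("wrist",(x+bx*np.cos(t)-by*np.sin(t),y+bx*np.sin(t)+by*np.cos(t),z)))
E
```

```text
[0.5643 0.0199 0.2853] [179.8798   0.076   81.2756] [-0.2149  0.1293 -3.5127]
postL [244.9958  26.0721]
postR [402.4801  25.2548]
entL [263.5231 154.2018]
entR [384.859  153.5991]
endL [ 241.0542 -198.2458]
endR [ 404.4057 -199.1571]
```

View pics/w7.png

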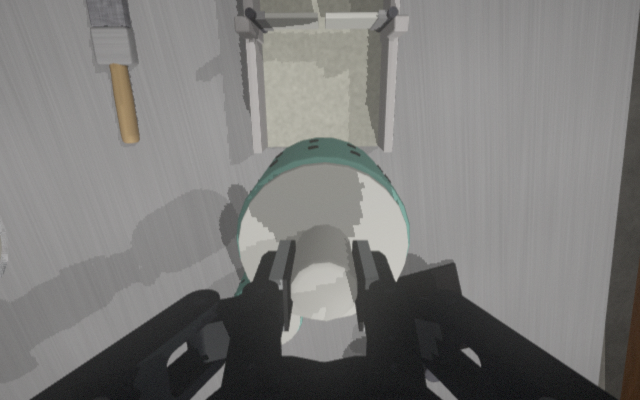

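>>> drive_tool(
  deltas=[
    [[0.8, 0, 0], 0],
    [[2.8, 0, 0], 0],
    [[5, 0, 0.5], 0],
    [[6.3, 0, 2.5], 0],
    [[6.6, 0, 5.5], 0],
    [[6.6, 0, 9], 0],
    [[6.6, 0, 12.5], 0],
    [[6.6, 0, 15.5], 0],
    [[6.6, 0, 17.5], 0],
    [[6.6, 0, 18.2], 0],
    [[6.6, 0, 18.2], 0],
  ],
)

```text
time: 19.3
tool_pos: [0.5746, 0.0842, 0.1031]
eef_rot: [179.9, 0.1, 81.2]
ft_force: [1.1, 0.6, -3.5]
grip_width: 0.026
```

```bash
python3 - <<'E'
from h import *
from plant import r
import cv2
np.set_printoptions(precision=4,suppress=True)
s,p=wrist(r); cv2.imwrite("pics/w8.png",p["color"]); print(s["tool_pos"],s["eef_rot"],s["ft_force"])
q=r.snapshot("top"); cv2.imwrite("pics/t8.png",cv2.resize(q["color"][125:235,150:290],None,fx=5,fy=5,interpolation=cv2.INTER_CUBIC))
E
```

```text
[0.5746 0.0842 0.1031] [179.8824   0.0841  81.225 ] [ 1.1457  0.6075 -3.5447]
```

View pics/w8.png

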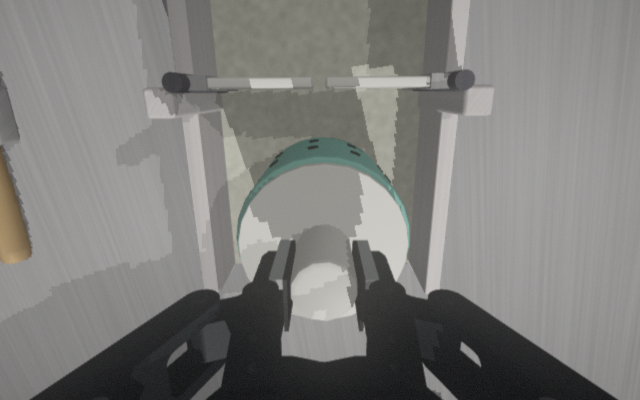

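View pics/t8.png

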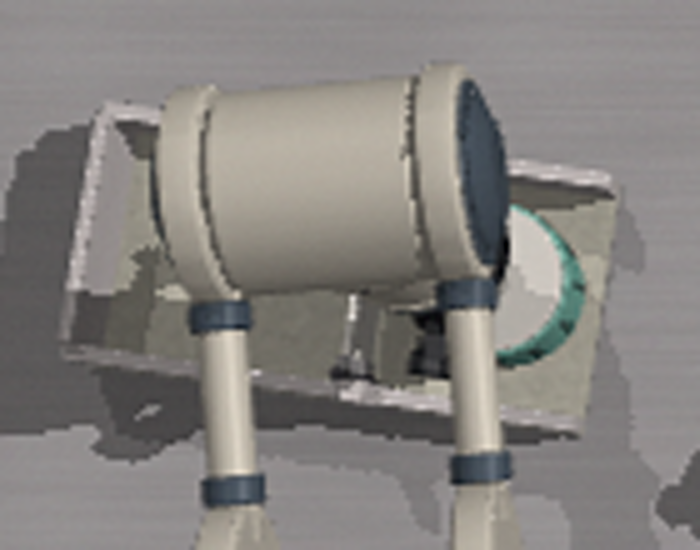

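>>> drive_tool(
  deltas=[
    [[0, -0.1, 0.2], 0],
    [[0, -0.1, 0.4], 0],
    [[0, -0.1, 0.5], 0],
    [[0, -0.1, 0.6], 0],
    [[0, -0.1, 0.65], 0],
    [[0, -0.1, 0.65], 0],
  ],
)

```text
time: 20.15
tool_pos: [0.5743, 0.0844, 0.098]
eef_rot: [179.8, 0.1, 81.2]
ft_force: [-0.2, 0.2, -3.6]
grip_width: 0.0264
```

>>> drive_tool(
  deltas=[
    [[0, 0, 0.1], 0],
    [[0, 0, 0.15], 0],
    [[0, 0, 0.2], 0],
    [[0, 0, 0.2], 0],
  ],
)

```text
time: 20.65
tool_pos: [0.5744, 0.0845, 0.0969]
eef_rot: [179.7, 0.0, 81.2]
ft_force: [-2.8, -0.3, 3.7]
grip_width: 0.0264
```

>>> drive_tool(
  deltas=[
    [[0.4, 0, 0], 0],
    [[1.2, 0, 0], 0],
    [[2.2, -0.05, 0], 0],
    [[3.3, -0.1, 0], 0],
    [[4.4, -0.1, 0], 0],
    [[5.5, -0.1, 0], 0],
    [[6.6, -0.1, 0], 0],
    [[7.7, -0.1, 0], 0],
    [[8.8, -0.1, 0], 0],
    [[9.7, -0.1, 0], 0],
    [[10, -0.1, 0], 0],
  ],
)

```text
time: 22.02
tool_pos: [0.5906, 0.183, 0.1019]
eef_rot: [179.3, 0.1, 81.2]
ft_force: [-2.6, -10.5, 20.1]
grip_width: 0.0262
```

```bash
python3 - <<'E'
from h import *
from plant import r
import cv2
np.set_printoptions(precision=4,suppress=True)
s,p=wrist(r); cv2.imwrite("pics/w9.png",p["color"]); print(s["tool_pos"],s["eef_rot"],s["ft_force"])
E
```

```text
[0.5906 0.183  0.1019] [179.3168   0.0762  81.1924] [ -2.6112 -10.5363  20.058 ]
```

View pics/w9.png

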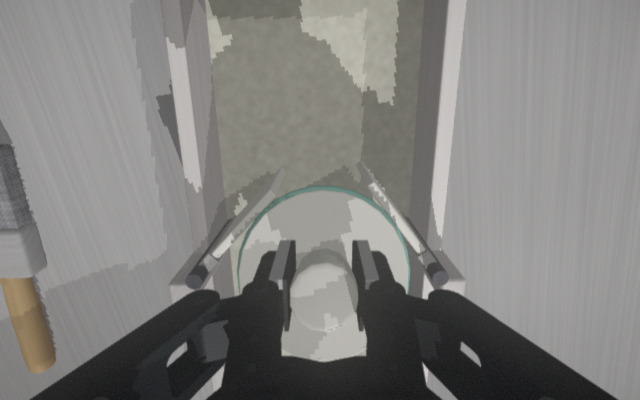

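>>> drive_tool(
  deltas=[
    [[0, 0, 0], 0],
    [[0, 0, 0], 0],
    [[0, 0, 0], 0],
    [[0, 0, 0], 0],
  ],
  jaw=5.5,
)

```text
time: 22.58
tool_pos: [0.5903, 0.1833, 0.1011]
eef_rot: [179.4, 0.1, 81.2]
ft_force: [0.6, 0.5, -0.6]
grip_width: 0.0547
```

>>> drive_tool(
  deltas=[
    [[0, 0, -0.6], 0],
    [[0, 0, -2.5], 0],
    [[0, 0, -5], 0],
    [[0, 0, -8], 0],
    [[0, 0, -10], -0.1],
    [[0, 0, -10], -0.25],
    [[0, 0, -10], -0.35],
  ],
)

```text
time: 23.45
tool_pos: [0.5897, 0.1837, 0.2037]
eef_rot: [179.3, 0.3, 101.5]
ft_force: [-0.1, 0.9, 0.3]
grip_width: 0.0552
```

```bash
python3 - <<'E'
from h import *
from plant import r
import cv2
np.set_printoptions(precision=4,suppress=True)
s,p=wrist(r); cv2.imwrite("pics/w10.png",p["color"]); print(s["tool_pos"],s["eef_rot"],s["ft_force"])
q=r.snapshot("scene"); cv2.imwrite("pics/s10.png",cv2.resize(q["color"][250:400,320:470],None,fx=4,fy=4,interpolation=cv2.INTER_CUBIC))
x,y,t=.5865,.161,np.radians(81.5)
for b in (0,.01,.02,.03):
  P=(x+b*np.cos(t),y+b*np.sin(t)); print(b,np.array(P),proj("wrist",(*P,.126)),proj("wrist",(*P,.086)),(proj("scene",(*P,.126))-[320,250])*4)
E
```

```text
[0.5897 0.1837 0.2037] [179.2777   0.2823 101.4803] [-0.1071  0.8663  0.3486]
0 [0.5865 0.161 ] [311.4398 232.8698] [312.5252 213.3777] [272.0017 195.2516]
0.01 [0.588  0.1709] [316.1257 220.5783] [316.5692 202.6041] [281.9382 209.14  ]
0.02 [0.5895 0.1808] [320.9215 207.9985] [320.6947 191.6133] [291.9802 223.1758]
0.03 [0.5909 0.1907] [325.8312 195.1202] [324.9042 180.3988] [302.1295 237.3615]
```

View pics/w10.png

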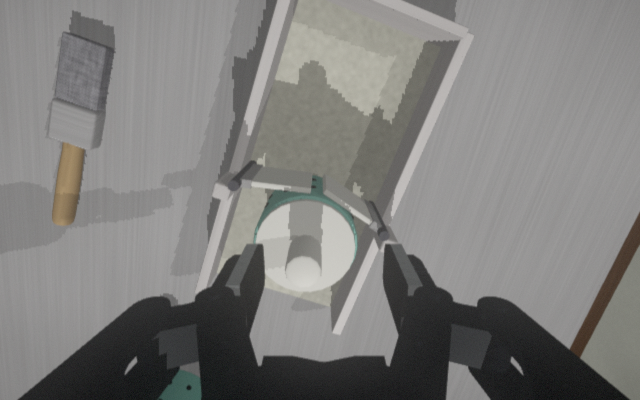

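View pics/s10.png

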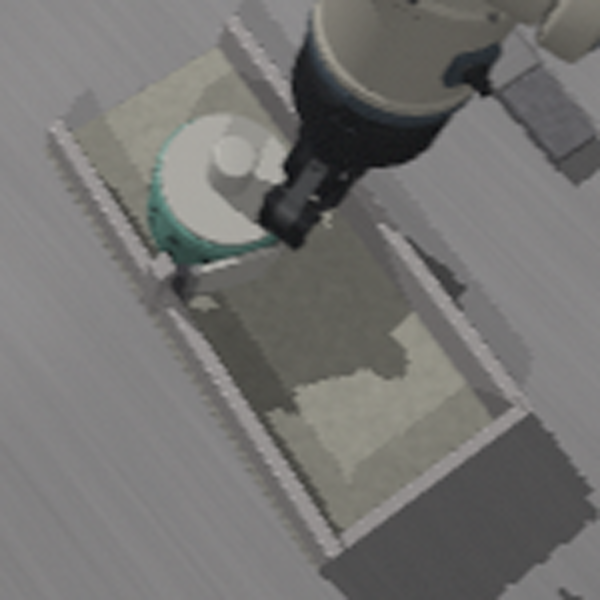

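```bash
python3 - <<'E'
from h import *
from plant import r
np.set_printoptions(precision=4,suppress=True)
s,p=wrist(r)
a=back("wrist",(303,268),.126); b=back("scene",(320+236/4,250+155/4),.126); c=back("wrist",(306,241),.086);print(a,b,c)
x,y,t=.5865,.161,np.radians(81.5); R=np.array([[np.cos(t),np.sin(t)],[-np.sin(t),np.cos(t)]])
for k in (a,b,c): print(R@(k[:2]-[x,y]))
E
```

```text
[0.5852 0.1325 0.126 ] [0.5856 0.1289 0.126 ] [0.5853 0.1356 0.086 ]
[-0.0284 -0.003 ]
[-0.0319 -0.0038]
[-0.0253 -0.0026]
```

>>> drive_tool(
  deltas=[
    [[-1, -0.3, 0], -0.1],
    [[-2.5, -0.8, 0], -0.25],
    [[-4, -1.2, 0], -0.42],
    [[-5, -1.5, 0], -0.6],
    [[-5, -1.5, 0], -0.77],
    [[-5, -1.5, 0], -0.94],
    [[-5, -1.5, 0], -1.1],
    [[-5, -1.5, 0], -1.2],
    [[-5, -1.5, 0], -1.22],
    [[-5, -1.5, 0], -1.22],
  ],
)

```text
time: 24.85
tool_pos: [0.5845, 0.1317, 0.203]
eef_rot: [-180.0, 0.7, 170.9]
ft_force: [0.0, 0.3, 0.2]
grip_width: 0.0552
```

```bash
python3 - <<'E'
from h import *
from plant import r
import cv2
np.set_printoptions(precision=4,suppress=True)
s,p=wrist(r); cv2.imwrite("pics/w11.png",p["color"]); print(s["tool_pos"],s["eef_rot"],s["ft_force"],s["joint_pos"])
print(proj("wrist",(.585,.132,.126)))
E
```

```text
[0.5845 0.1317 0.203 ] [-179.9658    0.7265  170.9239] [0.0366 0.3019 0.203 ] [  9.5993   4.2497  74.3977  -0.2696 100.6752 -71.3759]
[324.0561 204.143 ]
```

View pics/w11.png

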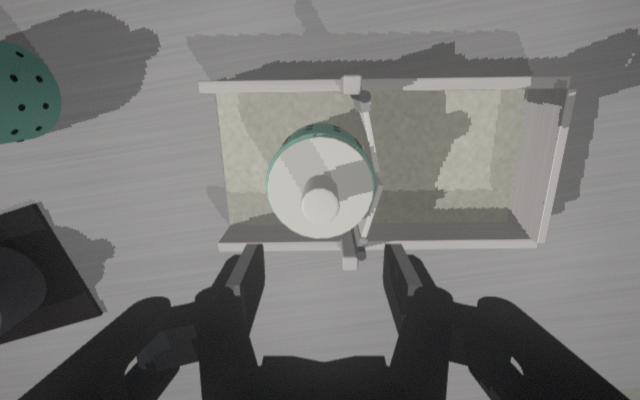

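>>> drive_tool(
  deltas=[
    [[0, -0.1, 1], 0],
    [[0, -0.2, 3.5], 0],
    [[0, -0.2, 6.5], 0],
    [[0, -0.2, 9], 0],
    [[0, -0.2, 10.5], 0],
    [[0, -0.2, 10.9], 0],
    [[0, -0.2, 10.9], 0],
  ],
)

```text
time: 25.78
tool_pos: [0.5858, 0.1296, 0.0946]
eef_rot: [-180.0, 0.8, 170.9]
ft_force: [-0.8, -0.3, 1.2]
grip_width: 0.055
```

>>> drive_tool(
  deltas=[
    [[0, 0, 0], 0],
    [[0, 0, 0], 0],
    [[0, 0, 0], 0],
    [[0, 0, 0], 0],
    [[0, 0, 0], 0],
  ],
  jaw=1.5,
)

```text
time: 26.4
tool_pos: [0.5864, 0.1292, 0.096]
eef_rot: [-180.0, 0.9, 170.9]
ft_force: [-1.1, -3.2, 6.2]
grip_width: 0.0263
```

```bash
python3 - <<'E'
from h import *
from plant import r
import cv2
np.set_printoptions(precision=4,suppress=True)
s,p=wrist(r); cv2.imwrite("pics/w12.png",p["color"]); print(s["tool_pos"],s["eef_rot"],s["ft_force"],s["moment"])
q=r.snapshot("scene"); cv2.imwrite("pics/s12.png",cv2.resize(q["color"][250:400,320:470],None,fx=4,fy=4,interpolation=cv2.INTER_CUBIC))
E
```

```text
[0.5864 0.1292 0.096 ] [-179.9828    0.8929  170.9018] [-1.0738 -3.227   6.2203] [-0.3079  0.1632 -0.0233]
```

View pics/w12.png

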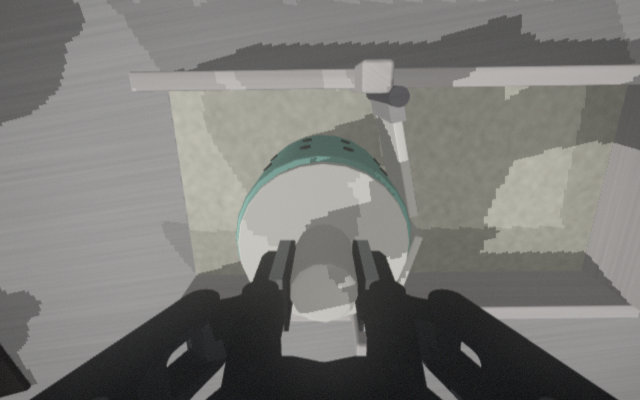

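View pics/s12.png

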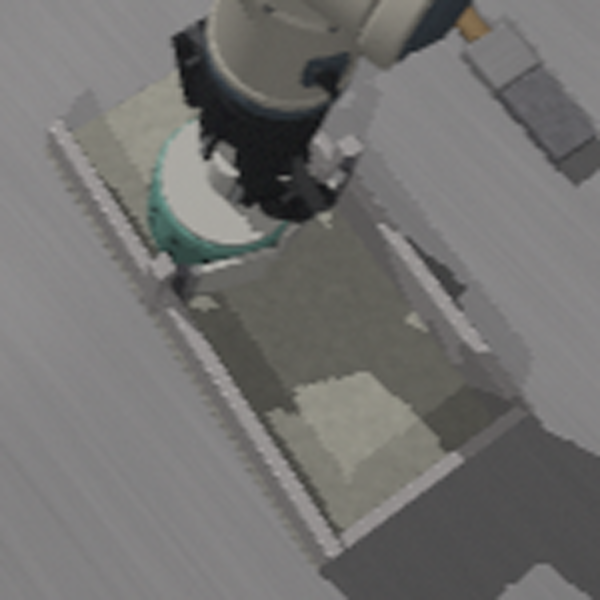

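>>> drive_tool(
  deltas=[
    [[0, 0.2, -0.05], 0],
    [[0.05, 0.8, -0.05], 0],
    [[0.1, 1.6, -0.05], 0],
    [[0.2, 2.5, -0.05], 0],
    [[0.25, 3.4, -0.05], 0],
    [[0.25, 4.3, -0.05], 0],
    [[0.25, 5.2, -0.05], 0],
    [[0.25, 6, -0.05], 0],
  ],
)

```text
time: 27.5
tool_pos: [0.5933, 0.1872, 0.0965]
eef_rot: [-179.8, 0.9, 170.8]
ft_force: [-0.9, -4.7, -1.5]
grip_width: 0.0261
```

```bash
python3 - <<'E'
from h import *
from plant import r
import cv2
np.set_printoptions(precision=4,suppress=True)
s,p=wrist(r); cv2.imwrite("pics/w13.png",p["color"]); print(s["tool_pos"],s["eef_rot"],s["ft_force"],s["moment"])
q=r.snapshot("scene"); cv2.imwrite("pics/s13.png",cv2.resize(q["color"][250:400,320:470],None,fx=4,fy=4,interpolation=cv2.INTER_CUBIC))
E
```

```text
[0.5933 0.1872 0.0965] [-179.7632    0.8673  170.8255] [-0.9239 -4.7049 -1.5005] [-0.7091  0.3076 -0.0121]
```

View pics/w13.png

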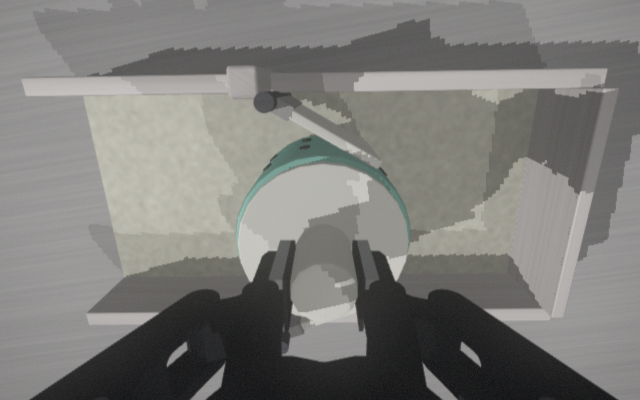

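View pics/s13.png

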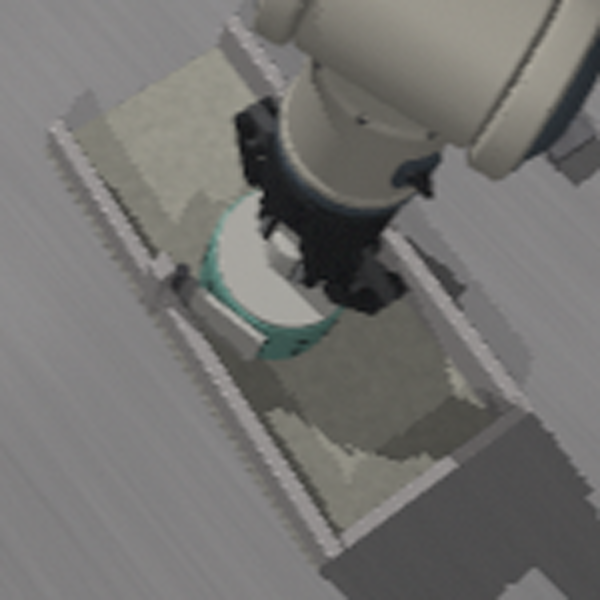

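>>> drive_tool(
  deltas=[
    [[0.05, 0.7, 0], 0],
    [[0.1, 1.6, 0], 0],
    [[0.15, 2.6, 0], 0],
    [[0.2, 3.6, 0], 0],
    [[0.2, 4.6, 0], 0],
    [[0.2, 5.6, 0], 0],
    [[0.2, 6.6, 0], 0],
    [[0.2, 7.5, 0], 0],
    [[0.2, 8, 0], 0],
    [[0.2, 8.2, 0], 0],
  ],
)

```text
time: 28.85
tool_pos: [0.6044, 0.2696, 0.0964]
eef_rot: [-179.8, 0.9, 170.9]
ft_force: [-1.5, -6.7, 7.3]
grip_width: 0.0263
```

```bash
python3 - <<'E'
from h import *
from plant import r
import cv2
np.set_printoptions(precision=4,suppress=True)
s,p=wrist(r); cv2.imwrite("pics/w14.png",p["color"]); print(s["tool_pos"],s["eef_rot"],s["ft_force"],s["moment"])
q=r.snapshot("scene"); cv2.imwrite("pics/s14.png",cv2.resize(q["color"][250:400,320:470],None,fx=4,fy=4,interpolation=cv2.INTER_CUBIC))
E
```

```text
[0.6044 0.2696 0.0964] [-179.8091    0.885   170.8932] [-1.489  -6.6533  7.2818] [-1.5633  0.2675 -0.0261]
```

View pics/w14.png

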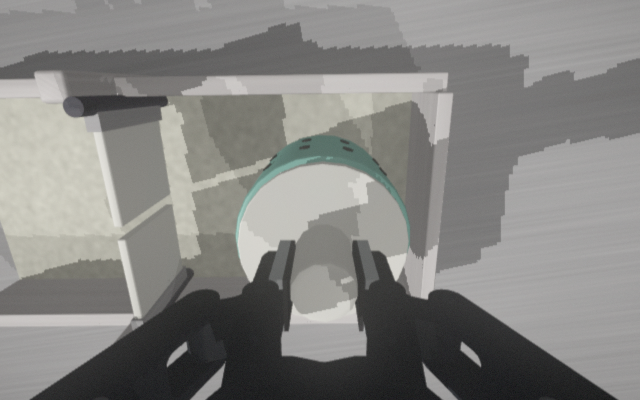

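View pics/s14.png

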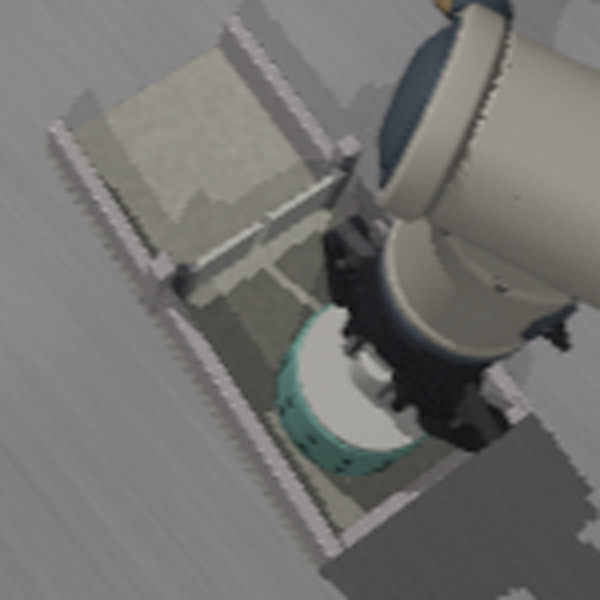

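>>> drive_tool(
  deltas=[
    [[0, 0.2, -0.03], 0],
    [[0, 0.4, -0.03], 0],
    [[0, 0.6, -0.03], 0],
    [[0, 0.6, -0.03], 0],
  ],
)

```text
time: 29.45
tool_pos: [0.6053, 0.276, 0.0963]
eef_rot: [-179.9, 0.9, 170.9]
ft_force: [-0.9, -2.6, 1.4]
grip_width: 0.0263
```

>>> drive_tool(
  deltas=[
    [[0, 0.15, 0], 0],
    [[0, 0.3, 0], 0],
    [[0, 0.4, 0], 0],
    [[0, 0.4, 0], 0],
  ],
)

```text
time: 29.95
tool_pos: [0.6059, 0.2801, 0.0963]
eef_rot: [-179.9, 0.9, 170.9]
ft_force: [-0.7, -3.4, 2.6]
grip_width: 0.0266
```

>>> drive_tool(
  deltas=[
    [[0, 0.15, 0], 0],
    [[0, 0.3, 0], 0],
    [[0, 0.3, 0], 0],
  ],
)

```text
time: 30.32
tool_pos: [0.6064, 0.2829, 0.0963]
eef_rot: [-179.9, 0.9, 170.9]
ft_force: [-1.2, -4.7, 2.5]
grip_width: 0.0264
```

```bash
python3 - <<'E'
from h import *
from plant import r
import cv2
np.set_printoptions(precision=4,suppress=True)
s,p=wrist(r); cv2.imwrite("pics/w15.png",p["color"]); print(s["tool_pos"],s["eef_rot"],s["ft_force"],s["moment"])
E
```

```text
[0.6064 0.2829 0.0963] [-179.8554    0.8621  170.9105] [-1.1652 -4.7085  2.4996] [-0.9683  0.1398 -0.0274]
```

View pics/w15.png

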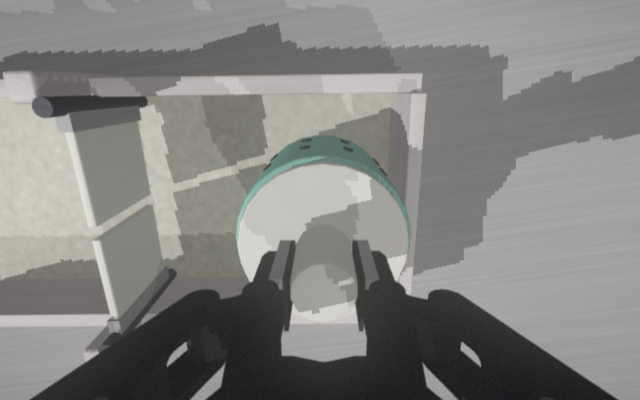

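>>> drive_tool(
  deltas=[
    [[0, 0.1, 0], 0],
    [[0, 0.2, 0], 0],
    [[0, 0.2, 0], 0],
  ],
)

```text
time: 30.75
tool_pos: [0.6065, 0.2831, 0.0964]
eef_rot: [-179.7, 0.8, 170.8]
ft_force: [-3.6, -9.7, 4.6]
grip_width: 0.0263
```

>>> drive_tool(
  deltas=[
    [[0, 0.1, 0], 0],
    [[0, 0.2, 0], 0],
    [[0, 0.2, 0], 0],
  ],
)

```text
time: 31.12
tool_pos: [0.6065, 0.2832, 0.0965]
eef_rot: [-179.5, 0.8, 170.8]
ft_force: [-2.7, -11.1, 4.4]
grip_width: 0.0264
```

>>> drive_tool(
  deltas=[
    [[0, 0, 0], 0],
    [[0, 0, 0], 0],
    [[0, 0, 0], 0],
    [[0, 0, 0], 0],
  ],
  jaw=5.5,
)

```text
time: 31.62
tool_pos: [0.6064, 0.2836, 0.0964]
eef_rot: [-179.5, 0.8, 170.8]
ft_force: [0.2, 0.8, -0.2]
grip_width: 0.0551
```

>>> drive_tool(
  deltas=[
    [[0, 0, -0.5], 0],
    [[0, 0, -2], 0],
    [[0, 0, -5], 0],
    [[0, 0, -9], 0],
    [[0, 0, -13], 0],
    [[0, 0, -16], 0],
    [[0, 0, -17], 0],
    [[0, 0, -17], 0],
  ],
)

```text
time: 32.62
tool_pos: [0.6046, 0.2856, 0.2672]
eef_rot: [-179.5, 0.8, 170.8]
ft_force: [-0.6, -0.5, -1.0]
grip_width: 0.0549
```

```bash
python3 - <<'E'
from h import *
from plant import r
import cv2
np.set_printoptions(precision=4,suppress=True)
s,p=wrist(r); cv2.imwrite("pics/w16.png",p["color"]); print(s["tool_pos"],s["eef_rot"],s["ft_force"])
q=r.snapshot("scene"); cv2.imwrite("pics/s16.png",q["color"])
print(proj("wrist",(.6065,.283,.126)))
E
```

```text
[0.6046 0.2856 0.2672] [-179.5346    0.8376  170.8152] [-0.5892 -0.4659 -0.9504]
[322.1078 181.7817]
```

View pics/w16.png

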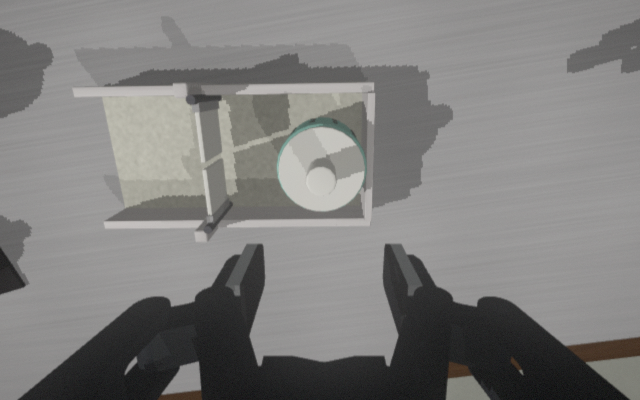

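View pics/s16.png

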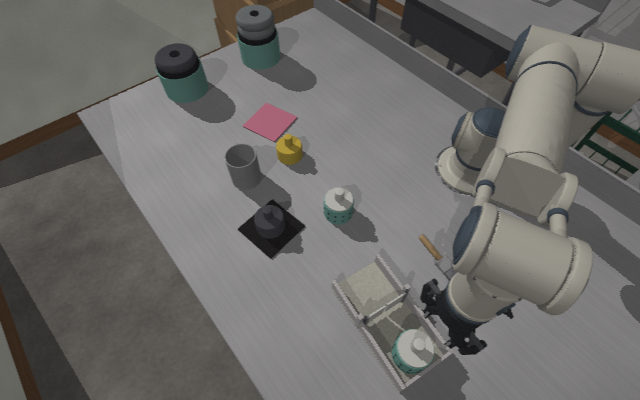

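```bash
python3 -c "
from plant import r
print(r.close_job())"
```

```text
the job is handed in; nothing more can be done
None
```

The job is done and handed in at about 33 s. The weight stands upright and wholly on the black mat, and its mould stands upright against the end stop with both gate leaves shut behind it.

**One mishap:** on the first push through the gate the mould tilted an estimated 6° in the grip, and the wrist force rose to about 20 N. I let go, and the gate springs pushed the mould back, upright, to just in front of the gate. I turned the jaws to lie along the bay, gripped again and slid it upright the whole way.

**Last checks:**
- **End stop:** creeping forward, the mould stopped advancing while the push rose to about 11 N. The last picture shows it touching the wall.
- **Gate:** both leaves look shut in the last wrist picture.
- **Other things:** the spare mould, jug and yellow look-alike are where they were. In the last scene picture the arm hides part of the brush, but nothing came near it.
- **Gripper:** it is open and about 17 cm above where it let go of the mould, touching nothing.
- **Disagreement:** the mould's final position was about 3 mm off the bay position I had fitted from the first pictures, which is within the measuring error.

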